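# Hold the missing end of a drawer box home while it is screwed

## Robot

A 6-joint arm with a two-finger parallel gripper is mounted at the origin on a cart in front of the work surface, level with it; the furniture and walls round the work are solid. World frame = base frame: x ahead of the robot, y to its left, z up, the work surface at z = 0. Lengths are in m, angles in rad, forces in N, time in s.
With the tool pointing down it reaches from about 0.225 to 0.725 m from the base axis. Payload 3.1 kg.
Tool frame: the origin (TCP) lies between the finger pads; the fingertips stand bot.tip_extent ahead of it and the grasp point (between the pads) lies 6 mm ahead of it (bot.tip_extent is the distance from the TCP to the fingertips, in m); z points along the fingers, y is the line along which they close (so a half turn about z gives the same grasp; the last joint's range is limited). The gripper opens to 85 mm and grips with 20 to 120 N. Pads are 22 mm wide; open, the fingers measure 114 mm over their backs; the gripper's body (76 mm by 85 mm) begins 54 mm behind the grasp point. The pads swing forward as they close: fully open they stand 13 mm farther back than shut.
Start: joints at [-1.319, 0.048, 0.099, 1.622, 0, 1.443], TCP at [0.195, -0.488, 0.256] pointing down, gripper open.
Joint ranges: [-2.91, 2.91], [-0.99, 1.94], [-1.21, 1.42], [-2.12, 2.29], [-1.49, 1.47], [-3.14, 3.14]. Speed limits (rad/s): [2.79, 2.79, 3.14, 3.14, 3.14, 3.14].

## Interface

Orientations are given as a rotation vector (axis times angle).
In Python, from station import bot, cams, job gives the robot as it stands.
- The arm moves only by the shell command python3 -m handwheel 'ROWS'. ROWS is JSON, a list of rows, each an object with "rotation": the turn, a rotation vector about the world's x, y, z in rad, a list of three; "travel": the shift along the world's x, y, z in cm, a list of three; "jaw": the closure, from 0 (fully open) to 1 (shut). A call has 1 to 5 rows; each row is the pose to reach, as a shift and turn from the pose commanded when the call began; what a row does not reach only later rows make up. A row lasts 1/10 s, in which the tool goes at most 50 mm and 8.59 degrees, less where a joint would pass 70% of its speed; a pose out of reach is approached as far as the arm can. A call with a gripper value outside its range is refused whole. The fingers move at their own pace and stop on an object; the grip force is fixed at half the most. Time passes only in rows, so rows that repeat a pose let the fingers close. It gives the time, the measured TCP pose, the force, the opening and the grip force at its end, in the units of the state.
- bot.observe(): the state, without advancing time (a new reading comes with each control period).
- cams.snapshot(name): name is "scene" or "top"; returns (picture, depth): 384x512x3 uint8, red, green, blue; 384x512 float32, m along the optical axis (not along the pixel's ray), 0 where there is no reading.
- cams.camera_info(name): a dict with "vertical_fov" (degrees; the focal length in pixels is half the picture's height over the tangent of half this angle, whatever the lens; pixels are square), "cx", "cy" (the principal point, pixels), "T" (4x4, takes a point from camera to world coordinates). Camera axes: x right, y up, looking along -z (the intrinsics and any distortion apply to the point x, -y, -z); pixel columns grow to the right and rows downward; lengths in m; the calibration is good to about 2 mm. A picture is of the moment at which its call begins. camera_info takes no time and is no camera call.
- job.hand_in(): hands the job in; it is judged then, once.
The state is a dict: "time_s": time; "qpos": joint angles; "joint_vel": joint speeds; "effort": joint torques, N m; "tool_pos": TCP position; "tcp_rot": TCP orientation; "wrist_force": force on the tool from outside, world axes, zero at the start; "moment": the same for the moment, N m; "grip_width": opening from 0.0 (shut) to 1.0 (fully open); "grip_force": force on a finger pad.
Only numpy, scipy, OpenCV 4.12 (cv2) and the standard library are available. Lean on these libraries where they do the work, as an engineer would, in place of code of your own. Each camera call takes 0.05 s, during which the arm holds its last target. There are 200 camera calls.

## Task

I am putting this small drawer box together: one end is already screwed in, the other end is still open, with the screws started in the sides. Pick up the loose end board, turn it so that the groove near its bottom edge goes over the projecting edge of the drawer's bottom panel, fit it upright between the two sides at the open end, standing on the worktop and tight against both corner blocks. Keep pressing it against the blocks with a steady push of about 10 N (anything from 5 to 20 N will do) for at least two seconds, and finish while still holding and pressing it so that I can drive the screws; leave the other things on the worktop where they are.

Things in the scene. Friction and masses are not known exactly. Their poses are not given: they have to be found in the camera images.
- end_board: Loose brown wooden end board, 132 long (its x) x 16 thick (its y) x 75 mm high (its z), about 0.13 kg, standing free on its bottom edge, groove roughly towards the robot. Origin: centre of its underside. The pale groove runs along its whole +y face, 8.5 to 17.5 mm above the bottom edge, 8 mm deep; vertical edges of that face rounded 3 mm; its -y face plain.
- drawer_box: Drawer box, open at the top: brown wooden sides 260 long (its y, + roughly to the robot's left) x 12 x 75 mm high, 136 mm apart inside (its x). It stands fast on an anti-slip mat. Origin: centre of its underside, z = 0. Its pale bottom panel is 5 mm thick, 10.5 to 15.5 mm above the worktop, and projects at each end 6 mm past the corner blocks, to y = +-120 mm, into the end board's groove.
- corner_blocks: Four pale wooden blocks fixed in the inner corners of the drawer box, 16 x 16 mm, 15.5 to 65.5 mm above the worktop; their end faces, at y = +-114 mm of the box, are rigid stops for the end boards. Between the two blocks of an end 104 mm are free, room for a finger inside the box. Same origin and axes as the drawer box.
- fitted_end: The end board already screwed in, fixed, 136 x 16 x 75 mm. Origin: centre of its underside, at y = +122 or -122 mm of the drawer box; the other end is the open one.
- started_screws: Four brass screws started in the outer faces of the sides at the open end, 26 and 56 mm up, standing out 13 mm; fixed. Origin: on the worktop midway between the sides, where the origin of the seated end board belongs (y = +122 or -122 mm of the drawer box, 2 mm play each way in x, outer face flush with the ends of the sides, groove to the middle of the box).
- screwdriver: Screwdriver lying on the worktop, 190 mm long; leave it alone. Origin: under its middle.
- mug: White mug with green dots, 78 x 114 mm, 93 high; leave it alone. Origin: under its middle.
- tape: Roll of masking tape lying flat, 104 mm wide, 25 high; leave it alone. Origin: under its middle.
- spice_jar: Spice jar with a red cap, 45 mm wide, 106 high; leave it alone. Origin: under its middle.
- kitchen_timer: White and red kitchen timer, 70 mm wide, 41 high; leave it alone. Origin: under its middle.
- coffee_tin_a: Black coffee tin, 102 mm wide, 142 high, at the right; leave it alone. Origin: under its middle.
Not all that is in view belongs to the job. What is shaped like the end_board but green is not meant.

How it is judged:
By the outcome, as a careful person would: the job done as asked, in the order asked, and still so for the second after the job is handed in, while the arm keeps its last pose, push and grip.
It also fails if it takes over 54 s, if anything falls off the work surface, if the arm or the gripper's body presses on something with over 40 N, if the wrist force passes 120 N, or if a joint passes its speed limit or range.

## Working session

There is one attempt and no reset: what is moved stays moved. The work goes in short steps, Python scripts to look and compute and a shell command to move; the robot and the scene stay as the last step left them, time stands still between calls to the robot, and variables do not carry over. Pictures are saved under pics/ and viewed, at most 10 in all, crops included, and the job is handed in when it is done.

```bash
mkdir -p pics; ls
cat > h.py <<'E'
import numpy as np,cv2
from station import bot,cams,job
def snap(n,f):
    p,d=cams.snapshot(n); cv2.imwrite(f'pics/{f}.png',p[:,:,::-1]); np.save(f'pics/{f}.npy',d); return p,d
def K(n):
    i=cams.camera_info(n); f=192/np.tan(np.radians(i['vertical_fov'])/2); return f,i['cx'],i['cy'],np.array(i['T']),i
def w(n,u,v,z=None,d=None):
    f,cx,cy,T,i=K(n); r=np.array([(u-cx)/f,-(v-cy)/f,-1.])
    if d is not None: return T[:3,:3]@(r*d)+T[:3,3]
    R=T[:3,:3]@r; return T[:3,3]+R*(z-T[2,3])/R[2]
def proj(n,P):
    f,cx,cy,T,i=K(n); c=T[:3,:3].T@(np.array(P)-T[:3,3]); return cx+f*c[0]/-c[2], cy-f*c[1]/-c[2]
E
python3 - <<'E'
from h import *
np.set_printoptions(precision=4,suppress=True)
for n in('scene','top'):
    snap(n,n+'0'); print(n,K(n)[4])
s=bot.observe(); print(s, bot.tip_extent)
E
```

```text
pics
scene {'vertical_fov': 47.356515372605024, 'cx': 249.7582429260885, 'cy': 197.31249573636853, 'T': array([[-0.8312,  0.2666, -0.4879, -0.2595],
       [-0.5557, -0.371 ,  0.744 ,  1.3481],
       [ 0.0173,  0.8895,  0.4565,  0.7999],
       [ 0.    ,  0.    ,  0.    ,  1.    ]])}
top {'vertical_fov': 56.51589640865205, 'cx': 252.32898386623597, 'cy': 189.45310175633034, 'T': array([[ 0.0229,  0.9949, -0.0979,  0.4128],
       [-0.9997,  0.0231,  0.0017,  0.0654],
       [ 0.0039,  0.0979,  0.9952,  1.317 ],
       [ 0.    ,  0.    ,  0.    ,  1.    ]])}
{'time_s': 0.1, 'qpos': array([-1.3188,  0.0487,  0.0977,  1.622 ,  0.    ,  1.443 ]), 'joint_vel': array([-0.0006, -0.0004,  0.0018,  0.0018, -0.0011, -0.    ]), 'effort': array([  0.0027, -33.9852,  32.0935,   0.0159,  -0.0001,  -0.    ]), 'tool_pos': array([ 0.1945, -0.4871,  0.2552]), 'tcp_rot': array([-3.0829, -0.5926,  0.0002]), 'wrist_force': array([-0.5777, -0.3119,  1.1937]), 'moment': array([0.0149, 0.0069, 0.0388]), 'grip_force': 0.0, 'grip_width': 1.0004462850156293} 0.025
```

View pics/scene0.png

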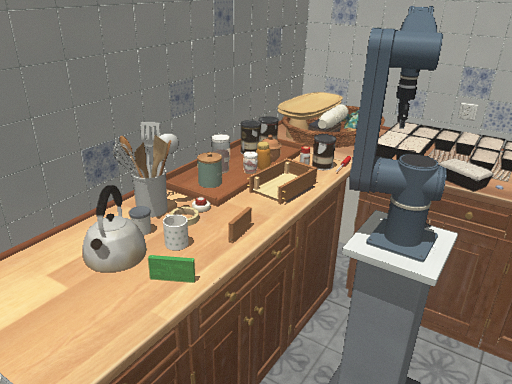

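View pics/top0.png

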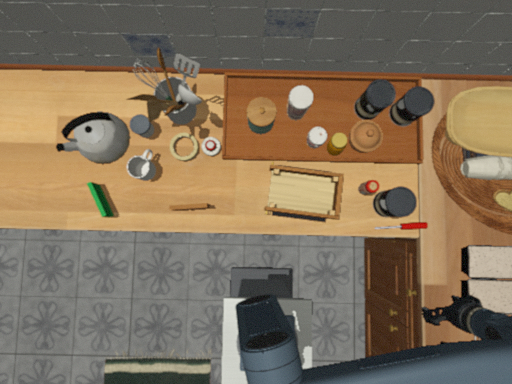

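The scene view shows the drawer box at (283,180), the brown board at (240,224) and a green one at (172,268). In the top view they are at (304,192), (190,207) and (99,200). Only the brown board fits the description, because green is ruled out. I'll confirm with enlarged crops.

Run:
```python
import cv2,numpy as np
s=cv2.imread('pics/scene0.png');t=cv2.imread('pics/top0.png')
a=cv2.resize(s[150:250,220:325],None,fx=6,fy=6,interpolation=cv2.INTER_CUBIC)
b=cv2.resize(t[155:230,160:350],None,fx=4.2,fy=4.2,interpolation=cv2.INTER_CUBIC)
cv2.imwrite('pics/c1.png',a);cv2.imwrite('pics/c2.png',b);print(a.shape,b.shape)
```

```text
(600, 630, 3) (315, 798, 3)
```

View pics/c1.png

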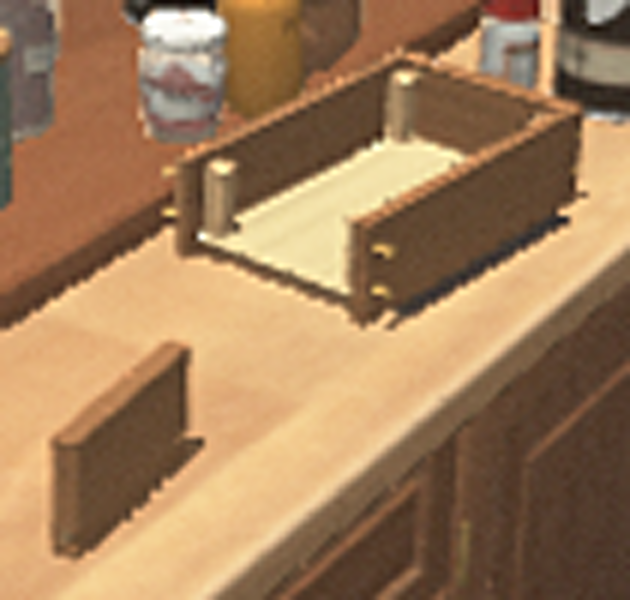

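View pics/c2.png

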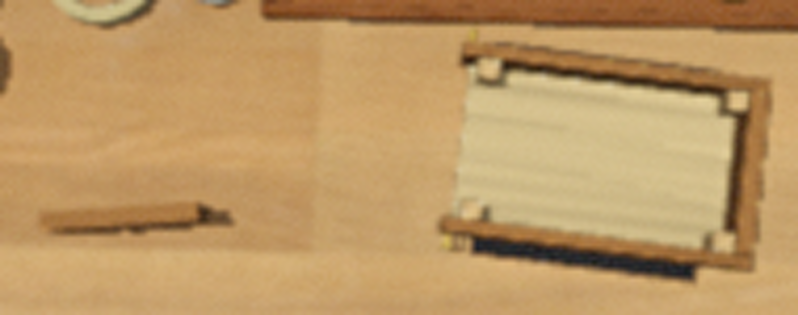

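The crops confirm it: the brown board (top view about (190,207)) is the end board. The box's open end is on its left, +y, where the screws stand out. Next I'll measure both from depth in the two views.

```bash
cat >> h.py <<'E'
def cloud(n,d):
    f,cx,cy,T,i=K(n); v,u=np.mgrid[:384,:512]; c=np.stack([(u-cx)/f*d,-(v-cy)/f*d,-d],-1)
    P=c@T[:3,:3].T+T[:3,3]; P[d==0]=np.nan; return P
E
python3 - <<'E'
from h import *
np.set_printoptions(precision=4,suppress=True)
C={n:cloud(n,np.load(f'pics/{n}0.npy')) for n in('top','scene')}
print('top board px',w('top',190,207,.075),'box',w('top',304,192,.07))
print('table z',[np.nanmedian(C[n][sl],axis=(0,1)) for n,sl in(('top',np.s_[180:195,230:250]),('scene',np.s_[205:212,260:272]))])
# regions
for n in C:
    P=C[n].reshape(-1,3)
    for name,(x0,x1,y0,y1) in {'board':(.28,.42,.12,.42),'box':(.28,.55,-.25,.12)}.items():
        m=(P[:,0]>x0)&(P[:,0]<x1)&(P[:,1]>y0)&(P[:,1]<y1)&(P[:,2]>.062)&(P[:,2]<.09)
        Q=P[m]; 
        if len(Q)<5: print(n,name,len(Q)); continue
        r=cv2.minAreaRect(Q[:,:2].astype(np.float32)*1000)
        print(n,name,len(Q),'z',np.percentile(Q[:,2],[5,50,95]),r,'bb',Q.min(0),Q.max(0)); print(cv2.boxPoints(r))
# pixel picks: top view corners
cr=lambda u,v:(160+u/4.2-.4,155+v/4.2-.4)
for nm,u,v,z in[('b L top',40,212,.075),('b L bot',40,229,.075),('b R top',197,204,.075),('b R bot',200,219,.075),('box far-left out',465,44,.075),('box near-left',443,217,.075),('near-left lower',441,231,.075),('box far right',770,82,.075),('near right',752,269,.075)]:
    print(nm,w('top',*cr(u,v),z))
sc=lambda u,v:(220+u/6-.4,150+v/6-.4)
for nm,u,v,z in[('b L near',55,442,.075),('b R ',175,342,.075),('bRn',188,349,.075),('b L in',72,444,.075),('box far-left out',178,162,.075),('far-left in',195,162,.075),('near-left in',352,222,.075),('near-left out',370,228,.075),('far right',400,52,.075),('near right',580,103,.075)]:
    print('scene',nm,w('scene',*sc(u,v),z))
E
```

```text
top board px [0.4687 0.2784 0.075 ] box [ 0.5307 -0.1181  0.07  ]
table z [array([0.5503, 0.1109, 0.0006]), array([ 0.4989,  0.0804, -0.0023])]
top board 0
top box 458 z [0.0648 0.0756 0.08  ] ((505.4216003417969, -115.23933410644531), (259.7137756347656, 107.49081420898438), 84.80782318115234) bb [ 0.442  -0.2479  0.0621] [0.5481 0.018  0.0828]
[[ 440.1451 -239.6996]
 [ 547.1949 -249.4272]
 [ 570.6981    9.2209]
 [ 463.6483   18.9485]]
scene board 0
scene box 243 z [0.063  0.0704 0.0757] ((501.8976135253906, -110.64288330078125), (269.74658203125, 109.56401824951172), 86.78376770019531) bb [ 0.4406 -0.2475  0.0621] [0.5498 0.026  0.0782]
[[ 439.6349 -242.2302]
 [ 549.0264 -248.3772]
 [ 564.1603   20.9445]
 [ 454.7689   27.0915]]
b L top [0.4737 0.3511 0.075 ]
b L bot [0.4597 0.3505 0.075 ]
b R top [0.4834 0.2215 0.075 ]
b R bot [0.471  0.2186 0.075 ]
box far-left out [0.6226 0.002  0.075 ]
box near-left [0.4773 0.0176 0.075 ]
near-left lower [0.4657 0.019  0.075 ]
box far right [ 0.5965 -0.2536  0.075 ]
near right [ 0.4402 -0.2384  0.075 ]
scene b L near [0.468  0.3599 0.075 ]
scene b R  [0.4786 0.2277 0.075 ]
scene bRn [0.4678 0.2303 0.075 ]
scene b L in [0.4593 0.3563 0.075 ]
scene box far-left out [0.6175 0.0173 0.075 ]
scene far-left in [0.6083 0.0106 0.075 ]
scene near-left in [0.4765 0.0287 0.075 ]
scene near-left out [0.4628 0.0296 0.075 ]
scene far right [ 0.5939 -0.2404  0.075 ]
scene near right [ 0.4439 -0.2323  0.075 ]
```

Run:
```python
from h import *
np.set_printoptions(precision=4,suppress=True)
for n in('top','scene'):
    C=cloud(n,np.load(f'pics/{n}0.npy'));P=C.reshape(-1,3)
    for name,(x0,x1,y0,y1) in {'board':(.43,.51,.18,.40),'box':(.40,.66,-.29,.05)}.items():
        m=(P[:,0]>x0)&(P[:,0]<x1)&(P[:,1]>y0)&(P[:,1]<y1)&(P[:,2]>.068)&(P[:,2]<.085)
        Q=P[m]
        r=cv2.minAreaRect(Q[:,:2].astype(np.float32)*1000)
        print(n,name,len(Q),'z',np.percentile(Q[:,2],[5,50,95]),r); print(cv2.boxPoints(r).astype(int).tolist())
        if name=='board':
            for z0,z1 in((.015,.06),):
                q=P[(P[:,0]>x0)&(P[:,0]<x1)&(P[:,1]>y0)&(P[:,1]<y1)&(P[:,2]>z0)&(P[:,2]<z1)]
                print(' face pts',len(q),q.min(0),q.max(0))
    # table height local
    for x0,x1,y0,y1 in((.52,.56,.1,.3),(.40,.43,.1,.3)):
        q=P[(P[:,0]>x0)&(P[:,0]<x1)&(P[:,1]>y0)&(P[:,1]<y1)];print(' tab',np.median(q[:,2]))
    q=P[(P[:,0]>.5)&(P[:,0]<.55)&(P[:,1]>-.2)&(P[:,1]<-.05)];print(' panel z',np.median(q[:,2]))
```

```text
top board 182 z [0.0717 0.0757 0.0797] ((472.17279052734375, 285.1861877441406), (16.15622901916504, 132.40704345703125), 5.143177509307861)
[[458, 350], [470, 218], [486, 219], [474, 351]]
 face pts 27 [0.4585 0.2196 0.0213] [0.4823 0.3462 0.0592]
top box 748 z [0.07   0.0757 0.08  ] ((533.5614013671875, -118.55218505859375), (260.44891357421875, 161.31460571289062), 84.06377410888672)
[[439, -239], [600, -256], [627, 2], [466, 19]]
 tab 0.0006431564590725358
 tab 0.0011536589928167196
 panel z 0.01636342547377123
scene board 123 z [0.0694 0.0732 0.0762] ((471.3793640136719, 291.61895751953125), (19.169116973876953, 135.3311767578125), 4.764304161071777)
[[456, 358], [467, 223], [486, 224], [475, 359]]
 face pts 250 [0.4561 0.2278 0.015 ] [0.4758 0.3592 0.0599]
scene box 282 z [0.0685 0.0722 0.0759] ((533.70849609375, -113.3656005859375), (267.4627990722656, 166.59921264648438), 85.05838012695312)
[[439, -239], [605, -253], [628, 12], [462, 27]]
 tab -0.0013205320527982511
 tab -0.3441407130115268
 panel z 0.013936471443095066
```

```bash
python3 -m handwheel '[{"rotation":[0,0,0.32],"travel":[6.9,19.3,0],"jaw":0},{"rotation":[0,0,0.32],"travel":[6.9,19.3,0],"jaw":0},{"rotation":[0,0,0.32],"travel":[6.9,19.3,0],"jaw":0},{"rotation":[0,0,0.32],"travel":[6.9,19.3,0],"jaw":0},{"rotation":[0,0,0.32],"travel":[6.9,19.3,0],"jaw":0}]'
python3 - <<'E'
from h import *
print(bot.observe()['qpos'],[a for a in dir(bot) if a[0]!='_'])
s=cv2.imread('pics/scene0.png')
for u in (232,236,240,244,248): print(u,[tuple(int(c) for c in s[v,u][::-1]) for v in range(216,246,1)][8:])
E
```

```text
time_s: 0.6
tool_pos: [0.2645, -0.2901, 0.2563]
tcp_rot: [-2.946, -1.084, -0.002]
wrist_force: [-0.9, -0.5, -0.4]
grip_width: 1.0
grip_force: 0.0
[-1.00411186 -0.29470098 -0.21110845  1.65616943  0.00169269  1.43236592] ['PlanningError', 'observe', 'tip_extent']
232 [(106, 78, 53), (122, 90, 60), (125, 91, 62), (122, 88, 58), (123, 90, 61), (124, 91, 65), (121, 86, 55), (122, 90, 59), (123, 89, 62), (126, 91, 62), (122, 88, 57), (124, 91, 62), (120, 87, 57), (125, 92, 64), (122, 86, 58), (97, 74, 53), (105, 75, 47), (153, 108, 72), (120, 89, 58), (188, 140, 97), (228, 174, 122), (226, 178, 125)]
236 [(95, 71, 50), (94, 66, 41), (100, 72, 49), (101, 74, 52), (102, 76, 56), (98, 72, 47), (100, 75, 49), (101, 74, 51), (100, 74, 53), (104, 77, 53), (100, 75, 50), (104, 74, 51), (99, 72, 48), (97, 71, 49), (93, 68, 46), (86, 63, 41), (127, 94, 66), (221, 163, 114), (235, 184, 130), (235, 188, 138), (241, 201, 141), (243, 207, 145)]
240 [(97, 72, 47), (95, 71, 47), (100, 72, 49), (100, 77, 52), (104, 73, 53), (98, 71, 49), (103, 74, 50), (101, 75, 48), (105, 76, 52), (98, 72, 47), (97, 71,
[... 207 characters left out ...]
 (99, 72, 49), (104, 75, 55), (101, 75, 48), (101, 71, 48), (101, 76, 50), (97, 71, 47), (91, 65, 42), (93, 70, 49), (127, 94, 67), (226, 169, 120), (231, 175, 123), (229, 178, 127), (232, 187, 132), (241, 200, 140), (246, 210, 148), (244, 209, 147), (243, 205, 143), (242, 204, 144), (240, 197, 140), (240, 199, 142), (242, 203, 144)]
248 [(102, 77, 51), (101, 74, 48), (96, 68, 43), (94, 70, 48), (90, 66, 46), (137, 103, 73), (241, 187, 132), (230, 178, 126), (228, 176, 123), (225, 170, 121), (230, 182, 127), (241, 201, 141), (245, 208, 145), (242, 206, 145), (244, 210, 148), (241, 200, 139), (241, 197, 137), (240, 198, 136), (240, 197, 137), (240, 198, 142), (240, 197, 142), (240, 196, 141)]
```

```bash
python3 -m handwheel '[{"rotation":[0,0,0.32],"travel":[6.9,19.3,0],"jaw":0},{"rotation":[0,0,0.32],"travel":[6.9,19.3,0],"jaw":0},{"rotation":[0,0,0.32],"travel":[6.9,19.3,0],"jaw":0},{"rotation":[0,0,0.32],"travel":[6.9,19.3,0],"jaw":0},{"rotation":[0,0,0.32],"travel":[6.9,19.3,0],"jaw":0}]'
python3 -m handwheel '[{"rotation":[0,0,0.32],"travel":[6.9,19.3,0],"jaw":0},{"rotation":[0,0,0.32],"travel":[6.9,19.3,0],"jaw":0},{"rotation":[0,0,0.32],"travel":[6.9,19.3,0],"jaw":0},{"rotation":[0,0,0.32],"travel":[6.9,19.3,0],"jaw":0},{"rotation":[0,0,0.32],"travel":[6.9,19.3,0],"jaw":0}]'
python3 - <<'E'
from h import *
print(bot.observe()['qpos'])
for P in([.456,.358],[.467,.223]):
    print([np.round(proj('scene',P+[z]),1) for z in(0,.0085,.0175,.075)])
t=cv2.imread('pics/scene0.png')[204:252,222:260]
cv2.imwrite('pics/c3.png',cv2.resize(t,None,fx=12,fy=12,interpolation=cv2.INTER_NEAREST))
E
```

```text
time_s: 1.1
tool_pos: [0.3336, -0.0971, 0.2563]
tcp_rot: [-2.733, -1.546, -0.002]
wrist_force: [0.4, -0.9, 0.1]
grip_width: 0.996
grip_force: 0.0
time_s: 1.6
tool_pos: [0.4027, 0.095, 0.2554]
tcp_rot: [-2.455, -1.958, -0.001]
wrist_force: [1.1, -0.8, -0.5]
grip_width: 1.002
grip_force: 0.0
[ 6.81061760e-02 -2.40766606e-01 -1.69908723e-01  1.64221547e+00
  1.53985995e-03  1.86323009e+00]
[array([232.1, 243.6]), array([232.1, 241.5]), array([232.1, 239.2]), array([232.1, 224.1])]
[array([251.9, 225.6]), array([251.9, 223.5]), array([252. , 221.3]), array([252.3, 207. ])]
```

View pics/c3.png

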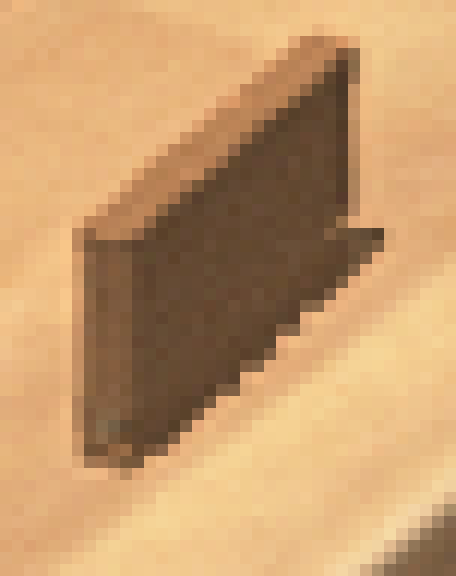

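The end notch with its pale spot, at about (232,240) in the scene view, is on the robot-side half of the end face. So the groove faces the robot, as described. Going above the board.

```bash
python3 -m handwheel '[{"rotation":[0,0,0.32],"travel":[6.9,19.3,0],"jaw":0},{"rotation":[0,0,0.32],"travel":[6.9,19.3,0],"jaw":0},{"rotation":[0,0,0.32],"travel":[6.9,19.3,-5],"jaw":0},{"rotation":[0,0,0.32],"travel":[6.9,19.3,-9],"jaw":0},{"rotation":[0,0,0.32],"travel":[6.9,19.3,-13],"jaw":0}]'
python3 -m handwheel '[{"rotation":[0,0,0],"travel":[0,0,0],"jaw":0},{"rotation":[0,0,0],"travel":[0,0,0],"jaw":0}]'
```

```text
time_s: 2.1
tool_pos: [0.4708, 0.2772, 0.1507]
tcp_rot: [2.118, 2.317, 0.008]
wrist_force: [0.9, 0.8, -0.1]
grip_width: 0.997
grip_force: 0.0
time_s: 2.3
tool_pos: [0.467, 0.2738, 0.1488]
tcp_rot: [-2.121, -2.316, 0.008]
wrist_force: [0.7, -0.0, 0.8]
grip_width: 0.999
grip_force: 0.0
```

```bash
python3 -m handwheel '[{"rotation":[0,0,0],"travel":[0.5,1.1,-1],"jaw":0},{"rotation":[0,0,0],"travel":[0.5,1.1,-2],"jaw":0},{"rotation":[0,0,0],"travel":[0.5,1.1,-2],"jaw":0}]'
python3 - <<'E'
from h import *
print(bot.observe()['qpos'],bot.observe()['tcp_rot'])
p,d=snap('top','t1')
cv2.imwrite('pics/c4.png',cv2.resize(p[150:260,130:260,::-1],None,fx=5,fy=5,interpolation=cv2.INTER_CUBIC))
E
```

```text
time_s: 2.6
tool_pos: [0.4728, 0.2863, 0.1304]
tcp_rot: [2.121, 2.317, 0.0]
wrist_force: [-0.5, -0.4, -1.4]
grip_width: 1.0
grip_force: 0.0
[ 4.23226434e-01  1.28625706e-01 -6.50126130e-02  1.37704578e+00
 -2.30410519e-04  1.90567797e+00] [2.12100725e+00 2.31718021e+00 1.88816566e-05]
```

View pics/c4.png

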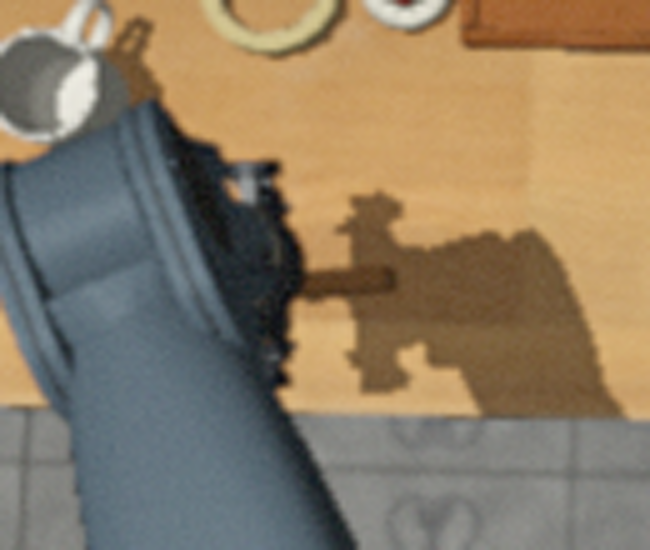

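The gripper straddles the board: the fingers are at crop (255,170) and (275,370), with the board at (345,280) between them. Descending and gripping.

```bash
python3 -m handwheel '[{"rotation":[0,0,0],"travel":[0,0,-2],"jaw":0},{"rotation":[0,0,0],"travel":[0,0,-4],"jaw":0},{"rotation":[0,0,0],"travel":[0,0,-6],"jaw":0},{"rotation":[0,0,0],"travel":[0,0,-7.4],"jaw":0},{"rotation":[0,0,0],"travel":[0,0,-7.4],"jaw":0}]'
for i in 1 2; do python3 -m handwheel '[{"rotation":[0,0,0],"travel":[0,0,0],"jaw":1},{"rotation":[0,0,0],"travel":[0,0,0],"jaw":1},{"rotation":[0,0,0],"travel":[0,0,0],"jaw":1},{"rotation":[0,0,0],"travel":[0,0,0],"jaw":1},{"rotation":[0,0,0],"travel":[0,0,0],"jaw":1}]'; done
```

```text
time_s: 3.15
tool_pos: [0.471, 0.2859, 0.0545]
tcp_rot: [-2.12, -2.317, 0.006]
wrist_force: [-0.9, -0.9, -0.3]
grip_width: 0.999
grip_force: 0.0
time_s: 3.65
tool_pos: [0.4731, 0.2871, 0.0573]
tcp_rot: [2.12, 2.318, 0.002]
wrist_force: [0.9, 0.6, 0.5]
grip_width: 0.181
grip_force: 58.5
time_s: 4.15
tool_pos: [0.4731, 0.2871, 0.0572]
tcp_rot: [2.12, 2.318, 0.002]
wrist_force: [-0.3, -0.9, 6.0]
grip_width: 0.183
grip_force: 59.1
```

```bash
python3 -m handwheel '[{"rotation":[0,0,0],"travel":[0,0,1],"jaw":1},{"rotation":[0,0,0],"travel":[0,0,2.5],"jaw":1},{"rotation":[0,0,0],"travel":[0,0,4],"jaw":1},{"rotation":[0,0,0.1],"travel":[1,-2,4],"jaw":1},{"rotation":[0,0,0.2],"travel":[2,-5,4],"jaw":1}]'
python3 -m handwheel '[{"rotation":[0,0,0.1],"travel":[1,-2,0],"jaw":1},{"rotation":[0,0,0.2],"travel":[2,-5,0],"jaw":1},{"rotation":[0,0,0.3],"travel":[3,-7,0],"jaw":1},{"rotation":[0,0,0.4],"travel":[4,-9,0],"jaw":1},{"rotation":[0,0,0.5],"travel":[4.5,-11,0],"jaw":1}]'
python3 -m handwheel '[{"rotation":[0,0,0.13],"travel":[1,-2,0],"jaw":1},{"rotation":[0,0,0.26],"travel":[1.6,-4.7,0],"jaw":1},{"rotation":[0,0,0.39],"travel":[1.6,-4.7,0],"jaw":1},{"rotation":[0,0,0.52],"travel":[1.6,-4.7,0],"jaw":1},{"rotation":[0,0,0.62],"travel":[1.6,-4.7,0],"jaw":1}]'
python3 -m handwheel '[{"rotation":[0,0,0],"travel":[0,0,0],"jaw":1},{"rotation":[0,0,0],"travel":[0,0,0],"jaw":1}]'
python3 -c "
from h import *
print(bot.observe()['qpos'])
r=bot.observe()['tcp_rot'];print(np.degrees(2*np.arctan2(r[1],r[0]))-90)"
```

```text
time_s: 4.65
tool_pos: [0.4937, 0.2378, 0.0987]
tcp_rot: [1.868, 2.523, 0.005]
wrist_force: [0.2, -0.7, -1.6]
grip_width: 0.181
grip_force: 58.5
time_s: 5.15
tool_pos: [0.5387, 0.1258, 0.0978]
tcp_rot: [1.191, 2.905, 0.001]
wrist_force: [-0.2, 0.2, -1.1]
grip_width: 0.178
grip_force: 58.5
time_s: 5.65
tool_pos: [0.554, 0.0793, 0.0976]
tcp_rot: [0.248, 3.131, 0.0]
wrist_force: [-0.2, 0.2, -2.5]
grip_width: 0.177
grip_force: 58.6
time_s: 5.85
tool_pos: [0.5539, 0.0798, 0.0972]
tcp_rot: [0.257, 3.13, 0.0]
wrist_force: [-0.2, 0.0, -1.5]
grip_width: 0.18
grip_force: 58.6
[ 2.32739926e-02  1.60602037e-01 -9.62979070e-02  1.31298770e+00
 -7.94949359e-06  1.87160785e-01]
80.60997827061468
```

```bash
python3 -m handwheel '[{"rotation":[0,0,0.03],"travel":[0,0,-1],"jaw":1},{"rotation":[0,0,0.06],"travel":[0,0,-2],"jaw":1},{"rotation":[0,0,0.06],"travel":[0,0,-3],"jaw":1},{"rotation":[0,0,0.06],"travel":[0,0,-3.3],"jaw":1},{"rotation":[0,0,0.06],"travel":[0,0,-3.3],"jaw":1}]'
python3 - <<'E'
from h import *
np.set_printoptions(precision=4,suppress=True)
p,d=snap('top','t2'); q,e=snap('scene','s2')
a=cv2.resize(q[150:250,220:340,::-1],None,fx=5,fy=5,interpolation=cv2.INTER_CUBIC)
b=cv2.resize(p[150:250,220:350,::-1],None,fx=4.6,fy=5,interpolation=cv2.INTER_CUBIC)[:, :]
im=np.zeros((560,800,3),np.uint8)
a=cv2.resize(q[155:225,225:325,::-1],(400,280),interpolation=cv2.INTER_CUBIC);b=cv2.resize(p[150:220,240:340,::-1],(800,560),interpolation=cv2.INTER_CUBIC)
cv2.imwrite('pics/c5.png',b)
cv2.imwrite('pics/c6.png',cv2.resize(q[150:225,220:320,::-1],(800,600),interpolation=cv2.INTER_CUBIC))
r=bot.observe()['tcp_rot'];print(np.degrees(2*np.arctan2(r[1],r[0]))-90)
for n,D in(('top',d),('scene',e)):
    P=cloud(n,D).reshape(-1,3)
    m=(P[:,0]>.46)&(P[:,0]<.65)&(P[:,1]>.04)&(P[:,1]<.13)&(P[:,2]>.068)&(P[:,2]<.09)
    Q=P[m]; print(n,len(Q),Q.min(0),Q.max(0)); r=cv2.minAreaRect(Q[:,:2].astype(np.float32)*1000);print(r,cv2.boxPoints(r).astype(int).tolist())
E
```

```text
time_s: 6.35
tool_pos: [0.5524, 0.0798, 0.0618]
tcp_rot: [-0.16, -3.135, 0.0]
wrist_force: [-0.4, 0.1, -1.4]
grip_width: 0.179
grip_force: 58.6
-275.836376383085Traceback (most recent call last):
  File "<stdin>", line 14, in <module>
    return umr_minimum(a, axis, None, out, keepdims, initial, where)
ValueError: zero-size array to reduction operation minimum which has no identity
```

View pics/c5.png

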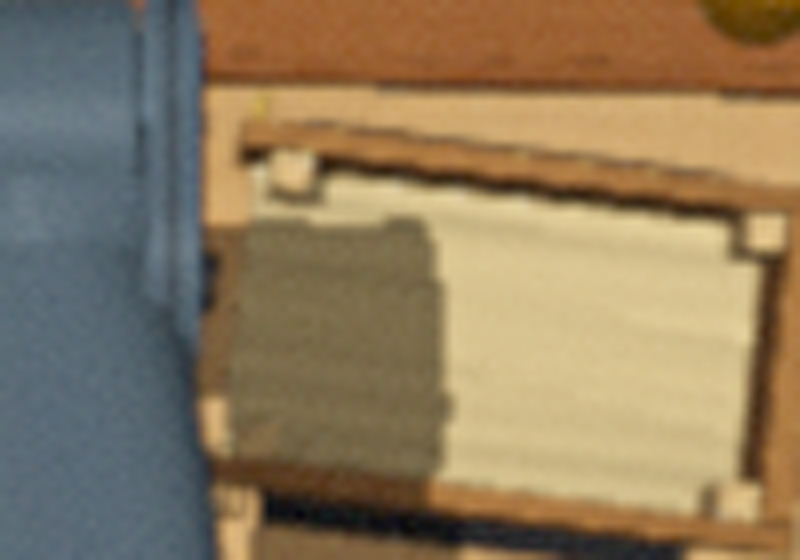

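View pics/c6.png

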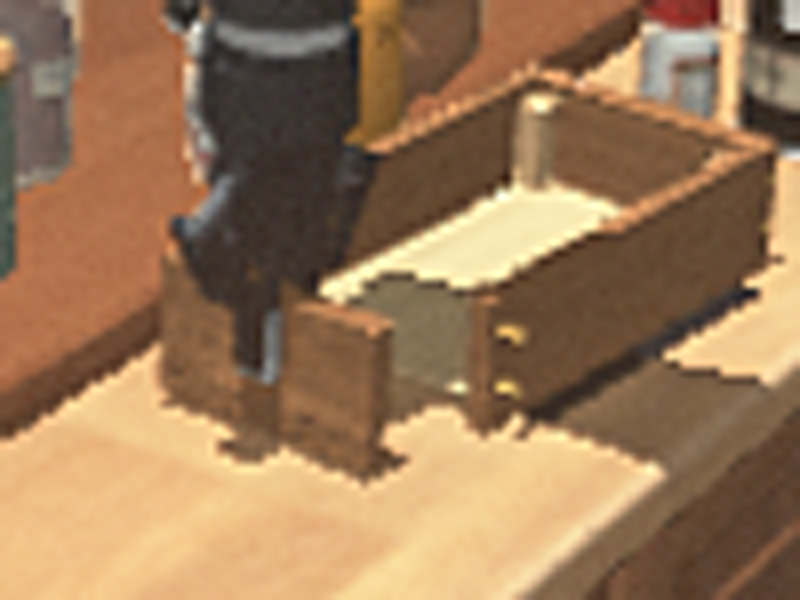

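The scene crop shows the board upright, groove side towards the box, parallel to the open end: board at (270,370), open end at about (480,350). In the top view the arm hides it. I'll check its sideways centring from the scene depth.

Run:
```python
from h import *
np.set_printoptions(precision=1,suppress=True)
th=np.radians(-5.94);ex=np.array([np.cos(th),np.sin(th)]);ey=np.array([-ex[1],ex[0]]);O=np.array([.5336,-.1186])
t=bot.observe()['tool_pos'][:2]-O;print('TCP in box',t@ex*1e3,t@ey*1e3)
P=cloud('scene',np.load('pics/s2.npy'));X=(P[...,:2]-O)@ex*1e3;Y=(P[...,:2]-O)@ey*1e3;Z=P[...,2]*1e3
for v in range(178,212,2):
    for k,m in(('board',(abs(X[v])<90)&(Y[v]>185)&(Y[v]<225)&(Z[v]>15)&(Z[v]<72)),):
        i=np.where(m)[0]
        if len(i)>3: print(v,k,len(i),'u',i[0],i[-1],'X',X[v,i[-1]],X[v,i[0]],'Y',np.median(Y[v,i]),'Z',Z[v,i[0]],Z[v,i[-1]])
m=(abs(X)<90)&(Y>185)&(Y<225)&(Z>15)&(Z<72);print('board X pct',np.percentile(X[m],[0,1,50,99,100]),'Y',np.percentile(Y[m],[1,50,99]))
P=cloud('scene',np.load('pics/scene0.npy'));X=(P[...,:2]-O)@ex*1e3;Y=(P[...,:2]-O)@ey*1e3;Z=P[...,2]*1e3
m=(abs(X)<110)&(Y>110)&(Y<150)&(Z>68)&(Z<82);print('side tops X',np.sort(X[m]))
m=(abs(X)<110)&(Y>-130)&(Y<150)&(Z>68)&(Z<82);a=X[m];print('near side',np.percentile(a[a<-55],[1,50,99]),'far',np.percentile(a[a>55],[1,50,99]))
```

```text
TCP in box -0.7836861305764685 199.4026630917439
186 board 5 u 240 244 X 41.911562597548276 60.78364534713499 Y 208.44637039742187 Z 59.94126889764362 65.36069611158169
188 board 8 u 240 247 X 23.951683560052782 57.48655856907271 Y 210.6570322662049 Z 53.709795017609416 63.784014284220426
190 board 18 u 240 258 X -28.36596853900703 62.74890210378016 Y 210.0561983050302 Z 41.02123582163919 71.64114038601977
192 board 23 u 240 263 X -53.25310141255787 58.67940060714207 Y 211.1784519327473 Z 35.33833326486069 71.91135826259465
194 board 29 u 240 268 X -71.1525885831006 60.65382887861288 Y 210.51187682976305 Z 25.00803974056698 66.66077331886765
196 board 28 u 240 268 X -63.6722923155547 60.927301616625684 Y 209.78103834593122 Z 15.932091684728643 51.71363276002572
198 board 23 u 245 268 X -65.44156982453889 35.770695536234 Y 209.43859251969027 Z 15.369786546757137 44.55606593653017
200 board 17 u 251 267 X -67.91257146840458 4.383968538746736 Y 208.404528889859 Z 17.887340202665026 40.460478112079535
202 board 12 u 253 266 X -64.8025333249766 -10.246470062682535 Y 210.2502302414798 Z 16.47673085843493 31.51268100221516
204 board 9 u 258 267 X -65.48224916897382 -33.32504482717054 Y 209.78020760124338 Z 15.14672932102279 20.855208016125836
board X pct [-72.3 -68.  -13.9  61.1  62.7] Y [196.2 210.1 223.5]
side tops X [-85.9 -82.8 -82.  -80.3 -79.7 -78.7 -77.8 -77.6 -77.5 -77.5 -77.3 -77.2
 -75.2 -74.5 -73.7 -70.2 -69.7 -69.6 -69.1  64.8  65.6  67.4  69.4  69.7
  69.9  70.4  71.1  72.3  73.8  74.9  75.6  77.5  78.9]
near side [-83.5 -76.7 -58.2] far [57.7 69.9 81. ]
```

```bash
python3 -m handwheel '[{"rotation":[0,0,0],"travel":[-0.16,-1.5,0],"jaw":1},{"rotation":[0,0,0],"travel":[-0.31,-3,0],"jaw":1},{"rotation":[0,0,0],"travel":[-0.47,-4.5,0],"jaw":1},{"rotation":[0,0,0],"travel":[-0.57,-5.47,0],"jaw":1},{"rotation":[0,0,0],"travel":[-0.57,-5.47,0],"jaw":1}]'
python3 -m handwheel '[{"rotation":[0,0,0],"travel":[0,0,0],"jaw":1},{"rotation":[0,0,0],"travel":[0,0,0],"jaw":1}]'
cat >> h.py <<'E'
def st():
    th=np.radians(-5.94);ex=np.array([np.cos(th),np.sin(th)]);ey=np.array([-ex[1],ex[0]]);O=np.array([.5336,-.1186])
    s=bot.observe();t=s['tool_pos'][:2]-O;F=s['wrist_force'];r=s['tcp_rot']
    print('box x %.1f y %.1f z %.1f yaw %.2f F: x %.1f y %.1f z %.1f'%(t@ex*1e3,t@ey*1e3,s['tool_pos'][2]*1e3,(np.degrees(2*np.arctan2(r[1],r[0]))-90)%180,F[:2]@ex,F[:2]@ey,F[2]),'M',np.round(s['moment'],2))
E
python3 -c "from h import *;st()"
```

```text
time_s: 6.95
tool_pos: [0.5478, 0.0231, 0.0636]
tcp_rot: [0.164, 3.137, -0.0]
wrist_force: [0.3, 0.6, -1.4]
grip_width: 0.182
grip_force: 58.8
time_s: 7.15
tool_pos: [0.5478, 0.0253, 0.0634]
tcp_rot: [0.16, 3.138, 0.001]
wrist_force: [1.0, 0.1, -1.8]
grip_width: 0.181
grip_force: 58.8
box x -0.7 y 144.6 z 63.4 yaw 84.18 F: x 1.0 y 0.2 z -1.8 M [ 0.01  0.   -0.  ]
```

Lower to the worktop (5.5 to 6 mm), watching the force.

```bash
python3 -m handwheel '[{"rotation":[0,0,0],"travel":[0,0,-0.3],"jaw":1},{"rotation":[0,0,0],"travel":[0,0,-0.55],"jaw":1},{"rotation":[0,0,0],"travel":[0,0,-0.55],"jaw":1},{"rotation":[0,0,0],"travel":[0,0,-0.55],"jaw":1}]'; python3 -c "from h import *;st()"
```

```text
time_s: 7.55
tool_pos: [0.5476, 0.0254, 0.0577]
tcp_rot: [-0.159, -3.137, -0.0]
wrist_force: [0.3, -0.8, -1.8]
grip_width: 0.18
grip_force: 58.8
box x -0.9 y 144.7 z 57.7 yaw 84.19 F: x 0.4 y -0.7 z -1.8 M [ 0.04 -0.04 -0.01]
```

```bash
python3 -m handwheel '[{"rotation":[0,0,0],"travel":[-0.03,-0.3,0],"jaw":1},{"rotation":[0,0,0],"travel":[-0.06,-0.6,0],"jaw":1},{"rotation":[0,0,0],"travel":[-0.09,-0.9,0],"jaw":1},{"rotation":[0,0,0],"travel":[-0.12,-1.2,0],"jaw":1},{"rotation":[0,0,0],"travel":[-0.12,-1.2,0],"jaw":1}]'; python3 -c "from h import *;st()"
python3 -m handwheel '[{"rotation":[0,0,0],"travel":[-0.02,-0.2,0],"jaw":1},{"rotation":[0,0,0],"travel":[-0.04,-0.4,0],"jaw":1},{"rotation":[0,0,0],"travel":[-0.05,-0.5,0],"jaw":1},{"rotation":[0,0,0],"travel":[-0.05,-0.5,0],"jaw":1}]'; python3 -c "from h import *;st()"
```

```text
time_s: 8.05
tool_pos: [0.5466, 0.0125, 0.0579]
tcp_rot: [0.161, 3.137, -0.0]
wrist_force: [-0.5, 0.4, -1.2]
grip_width: 0.177
grip_force: 58.7
box x -0.6 y 131.8 z 57.9 yaw 84.12 F: x -0.5 y 0.4 z -1.2 M [ 0.05 -0.02  0.  ]
time_s: 8.45
tool_pos: [0.5461, 0.0079, 0.0579]
tcp_rot: [0.16, 3.137, -0.0]
wrist_force: [-0.5, 0.5, -1.3]
grip_width: 0.181
grip_force: 58.7
box x -0.6 y 127.1 z 57.9 yaw 84.15 F: x -0.6 y 0.4 z -1.3 M [ 0.03  0.03 -0.04]
```

The board is between the sides with no side force. On to the blocks in small steps.

```bash
python3 -m handwheel '[{"rotation":[0,0,0],"travel":[-0.02,-0.15,0],"jaw":1},{"rotation":[0,0,0],"travel":[-0.03,-0.3,0],"jaw":1},{"rotation":[0,0,0],"travel":[-0.03,-0.3,0],"jaw":1}]'; python3 -c "from h import *;st()"
python3 -m handwheel '[{"rotation":[0,0,0],"travel":[-0.01,-0.1,0],"jaw":1},{"rotation":[0,0,0],"travel":[-0.01,-0.1,0],"jaw":1},{"rotation":[0,0,0],"travel":[-0.01,-0.1,0],"jaw":1}]'; python3 -c "from h import *;st()"
```

```text
time_s: 8.75
tool_pos: [0.5459, 0.0049, 0.0579]
tcp_rot: [0.16, 3.137, -0.0]
wrist_force: [0.9, -0.7, -0.7]
grip_width: 0.182
grip_force: 58.7
box x -0.6 y 124.1 z 57.9 yaw 84.16 F: x 0.9 y -0.6 z -0.7 M [ 0.03 -0.01  0.01]
time_s: 9.05
tool_pos: [0.5458, 0.0045, 0.058]
tcp_rot: [0.16, 3.137, 0.002]
wrist_force: [0.2, 3.1, -1.3]
grip_width: 0.182
grip_force: 58.7
box x -0.6 y 123.7 z 58.0 yaw 84.17 F: x -0.2 y 3.1 z -1.3 M [ 0.43 -0.08 -0.09]
```

```bash
python3 -m handwheel '[{"rotation":[0,0,0],"travel":[0,0.03,-0.05],"jaw":1},{"rotation":[0,0,0],"travel":[0,0.03,-0.1],"jaw":1},{"rotation":[0,0,0],"travel":[0,0.03,-0.1],"jaw":1}]'; python3 -c "from h import *;st()"
```

```text
time_s: 9.35
tool_pos: [0.5458, 0.0045, 0.0572]
tcp_rot: [0.16, 3.137, 0.0]
wrist_force: [-0.5, 1.9, -0.5]
grip_width: 0.176
grip_force: 59.1
box x -0.6 y 123.7 z 57.2 yaw 84.17 F: x -0.7 y 1.8 z -0.5 M [ 0.4   0.15 -0.13]
```

```bash
python3 -m handwheel '[{"rotation":[0,0,0],"travel":[0,0,-0.04],"jaw":1},{"rotation":[0,0,0],"travel":[0,0,-0.07],"jaw":1},{"rotation":[0,0,0],"travel":[0,0,-0.07],"jaw":1}]'; python3 -c "from h import *;st()"
python3 -m handwheel '[{"rotation":[0,0,0],"travel":[0,-0.05,0],"jaw":1},{"rotation":[0,0,0],"travel":[-0.01,-0.1,0],"jaw":1},{"rotation":[0,0,0],"travel":[-0.01,-0.1,0],"jaw":1}]'; python3 -c "from h import *;st()"
```

```text
time_s: 9.65
tool_pos: [0.5458, 0.0045, 0.0572]
tcp_rot: [0.16, 3.137, 0.0]
wrist_force: [-2.5, 3.0, 5.7]
grip_width: 0.178
grip_force: 59.6
box x -0.6 y 123.7 z 57.2 yaw 84.17 F: x -2.8 y 2.7 z 5.7 M [ 0.46  0.52 -0.08]
time_s: 9.95
tool_pos: [0.5459, 0.0044, 0.0572]
tcp_rot: [0.159, 3.137, 0.004]
wrist_force: [-1.8, 3.8, 4.7]
grip_width: 0.18
grip_force: 59.6
box x -0.5 y 123.6 z 57.2 yaw 84.19 F: x -2.1 y 3.6 z 4.7 M [ 0.87  0.47 -0.16]
```

```bash
for i in 1; do python3 -m handwheel '[{"rotation":[0,0,0],"travel":[0,-0.05,0],"jaw":1},{"rotation":[0,0,0],"travel":[-0.01,-0.1,0],"jaw":1},{"rotation":[0,0,0],"travel":[-0.01,-0.1,0],"jaw":1}]'; python3 -c "from h import *;st()"; done
python3 -m handwheel '[{"rotation":[0,0,0],"travel":[0,-0.05,0.01],"jaw":1},{"rotation":[0,0,0],"travel":[-0.01,-0.1,0.02],"jaw":1},{"rotation":[0,0,0],"travel":[-0.01,-0.1,0.02],"jaw":1}]'; python3 -c "from h import *;st()"
```

```text
time_s: 10.25
tool_pos: [0.5459, 0.0043, 0.0572]
tcp_rot: [0.159, 3.137, 0.007]
wrist_force: [-2.4, 6.2, 5.5]
grip_width: 0.181
grip_force: 59.6
box x -0.5 y 123.5 z 57.2 yaw 84.19 F: x -3.1 y 5.9 z 5.5 M [ 1.26  0.4  -0.34]
time_s: 10.55
tool_pos: [0.5459, 0.0043, 0.0572]
tcp_rot: [0.158, 3.136, 0.01]
wrist_force: [-0.9, 7.9, 3.7]
grip_width: 0.181
grip_force: 59.5
box x -0.5 y 123.5 z 57.2 yaw 84.21 F: x -1.7 y 7.8 z 3.7 M [ 1.71  0.25 -0.42]
```

```bash
python3 -m handwheel '[{"rotation":[-0.003,0,0],"travel":[0,-0.05,0],"jaw":1},{"rotation":[-0.006,0,0],"travel":[-0.01,-0.1,0],"jaw":1},{"rotation":[-0.006,0,0],"travel":[-0.01,-0.1,0],"jaw":1}]'; python3 -c "from h import *;st();print(bot.observe()['tcp_rot'])"
```

```text
time_s: 10.85
tool_pos: [0.5458, 0.0042, 0.0572]
tcp_rot: [0.158, 3.136, 0.004]
wrist_force: [-0.8, 10.8, 4.5]
grip_width: 0.181
grip_force: 59.6
box x -0.5 y 123.4 z 57.2 yaw 84.24 F: x -1.9 y 10.6 z 4.5 M [ 2.11  0.26 -0.45]
[0.15781016 3.13604139 0.004323  ]
```

At 10.6 N. Holding for 3 s and checking by eye.

```bash
for i in 1 2 3 4 5 6; do python3 -m handwheel '[{"rotation":[0,0,0],"travel":[0,0,0],"jaw":1},{"rotation":[0,0,0],"travel":[0,0,0],"jaw":1},{"rotation":[0,0,0],"travel":[0,0,0],"jaw":1},{"rotation":[0,0,0],"travel":[0,0,0],"jaw":1},{"rotation":[0,0,0],"travel":[0,0,0],"jaw":1}]' >/dev/null; python3 -c "from h import *;st()"; done
python3 - <<'E'
from h import *
q,e=snap('scene','s3'); cv2.imwrite('pics/c7.png',cv2.resize(q[150:225,220:320,::-1],(800,600),interpolation=cv2.INTER_CUBIC))
E
```

```text
box x -0.5 y 123.4 z 57.2 yaw 84.24 F: x -1.2 y 11.1 z 4.0 M [ 2.21  0.23 -0.44]
box x -0.5 y 123.4 z 57.2 yaw 84.24 F: x -1.5 y 10.6 z 4.3 M [ 2.15  0.25 -0.41]
box x -0.5 y 123.5 z 57.2 yaw 84.24 F: x -1.5 y 10.4 z 3.9 M [ 2.17  0.3  -0.43]
box x -0.5 y 123.5 z 57.2 yaw 84.24 F: x -1.0 y 11.3 z 4.3 M [ 2.18  0.23 -0.41]
box x -0.5 y 123.4 z 57.2 yaw 84.24 F: x -0.6 y 10.4 z 3.5 M [ 2.11  0.24 -0.42]
box x -0.5 y 123.4 z 57.3 yaw 84.24 F: x -1.4 y 10.7 z 4.2 M [ 2.17  0.28 -0.43]
```

View pics/c7.png

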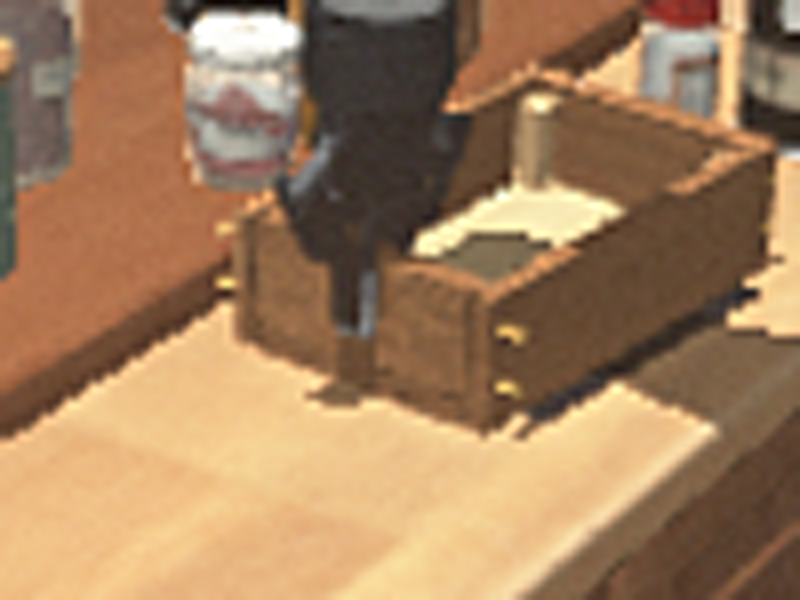

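The board sits flush with the side ends (crop (240,300) to (485,400)), with the screws clear. The Mz value suggests the near block carries most of the load, so I'll even it out with a tiny yaw.

```bash
for i in 1 2; do python3 -m handwheel '[{"rotation":[0,0,-0.002],"travel":[0,0,0],"jaw":1},{"rotation":[0,0,-0.004],"travel":[0,0,0],"jaw":1},{"rotation":[0,0,-0.004],"travel":[0,0,0],"jaw":1},{"rotation":[0,0,-0.004],"travel":[0,0,0],"jaw":1}]'|head -1; python3 -c "from h import *;st()"; done
```

```text
time_s: 14.3
box x -0.5 y 123.4 z 57.2 yaw 84.06 F: x -2.1 y 10.5 z 3.9 M [ 2.11  0.23 -0.18]
time_s: 14.7
box x -0.5 y 123.4 z 57.2 yaw 83.88 F: x -0.9 y 10.4 z 3.9 M [2.14 0.27 0.02]
```

```bash
for i in 1 2 3 4 5 6; do python3 -m handwheel '[{"rotation":[0,0,0],"travel":[0,0,0],"jaw":1},{"rotation":[0,0,0],"travel":[0,0,0],"jaw":1},{"rotation":[0,0,0],"travel":[0,0,0],"jaw":1},{"rotation":[0,0,0],"travel":[0,0,0],"jaw":1},{"rotation":[0,0,0],"travel":[0,0,0],"jaw":1}]' >/dev/null; done; python3 -c "
from h import *
st();print(job.hand_in())"
```

```text
box x -0.5 y 123.4 z 57.2 yaw 83.88 F: x -2.3 y 10.8 z 4.2 M [2.17 0.2  0.05]
the job is handed in; nothing more can be done
None
```

The end board stands on the worktop between the sides, groove over the bottom panel and loaded evenly against both corner blocks; I held about 10.5 N for over 6 s (about 18 s in all) and handed it in still gripped and pressed, touching nothing else.

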